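# Unpin and swing out the sauce-pot ring

### The job

The sauce-pot ring on the grill's side shelf is locked by an upright pin. Draw the pin right out of its bore and park it upright in the open notch at the bracket's side, its collar seated down on the notch plate behind the raised lips; then swing the ring's arm fully out to its stop by its knob. Leave the shaker, ramekin and grate lifter where they are.

Things in the scene. Friction and masses are not known exactly. Their poses are not given: they have to be found in the camera images.
- bracket: Fixed aluminium bracket. Origin on the shelf under the axis of the upright bore (17 mm wide); z up, yaw varies. Block x -35..105, y +-35 mm, 60 mm high. The steel arm lies on it, top face 70 mm above the shelf, with an 18 mm hole over the bore. Notch plate on the -y side: x -40..45, y -30..-115 mm, 8 mm thick, top 70 mm above the shelf, open below the notch.
- notch_seat (a point): Seat centre of the side notch, at (-2, -80, 70) mm in the bracket's axes, on the plate's top. Slot 20 mm wide along bracket x, open at the plate's -x edge (38 mm from the seat), closed 17 mm from the seat towards +x. Lips 4 mm high stand beside the mouth, 28 to 38 mm to the -x side of the seat. The shank hangs in the slot, the collar rests between lips and root.
- pin_mid (a point): Loose round lock pin, 150 g, 115 mm long, upright in the bore; z along it. Point on its axis, half-way. Shank 14 mm thick from 57.5 to 2.5 mm below the point, collar 34 mm wide from 2.5 below to 3.5 above, black grip 26 mm thick from 3.5 to 57.5 above. At the start the collar rests on the arm, parked on the notch plate: both times the point is 72.5 mm above the shelf.
- swing_knob (a point): Middle of the upright round black knob on the swing arm, 98 mm above the shelf: knob 24 mm diameter, 36 mm tall (80 to 116 mm above the shelf), 130 mm from the arm's pivot. Beyond it the arm carries a 98 mm wide wire ring.
- swing_pivot (a point): Point on the arm's upright hinge axis at the knob's height (98 mm above the shelf), fixed on the bracket at x = +70 mm, y = 0. The pivot post itself is 24 mm wide and ends 85 mm above the shelf.
- swing_arm (a joint): Angle of the swing arm in rad: 0 is home (arm points along the bracket's -x, held by the pin to within about 0.05), growing clockwise seen from above, so the knob swings towards the bracket's +y side, away from the notch; stop at 1.2. Stiff hinge: takes 1 to 2 N at the knob and stays where it is left.
- shaker_mid (a point): Aluminium shaker, bystander, 60 mm diameter, 110 mm tall; point half-way up.
- ramekin_mid (a point): Glass ramekin, bystander, 86 mm diameter, 48 mm tall; point half-way up.
- lifter_mid (a point): Black hard plastic grate lifter lying flat, bystander, about 155 x 34 x 22 mm; point 9 mm above its underside, near its middle.
Mind the look-alikes: they are no part of the job. What is shaped like the part that bears pin_mid but red is not meant.

How it is judged:
On the way, in this order (a step that is already met when the one before it is completed fails the run):
1. the pin is drawn clear out of the bore and the arm's hole (z of pin_mid in the frame of bracket above 0.127 m), for 0.1 s.
2. the pin is seated upright in the side notch (horizontal distance between pin_mid and notch_seat below 0.016 m and z of pin_mid in the frame of bracket between 0.07 and 0.075 m and angle between pin_mid's own z axis and vertical below 0.1 rad), for 0.2 s.
3. the arm is swung out to its stop (value of joint swing_arm above 1.08 rad), for 0.1 s.
At the end, for the whole second after the job is handed in: The pin hangs upright (within 0.1 rad) in the side notch, its axis within 16 mm of the seat and its collar down on the plate (within 2.5 mm), and the arm stands still, swung out beyond 1.08 rad (its stop is at 1.2) (all of step 2 and distance of pin_mid from where it was at the start of the episode above 0.05 m and value of joint swing_arm above 1.08 rad and velocity of joint swing_arm below 0.05 rad/s); the robot touches nothing.
It fails at once if a bystander is shifted by more than 30 mm (distance of any of shaker_mid, ramekin_mid, lifter_mid from where it was at the start of the episode above 0.03 m).
It also fails if it takes over 58 s, if anything falls off the work surface, if the arm or the gripper's body presses on something with over 40 N, if the wrist force passes 120 N, or if a joint passes its speed limit or range.

### The arm

A 7-joint arm with a two-finger parallel gripper is mounted at the origin on the work surface. World frame = base frame: x ahead of the robot, y to its left, z up, the work surface at z = 0. Lengths are in m, angles in rad, forces in N, time in s.
With the tool pointing down it reaches from about 0.4 to 0.875 m from the base axis. Payload 19.3 kg.
Tool frame: the origin (TCP) lies on the centre line of the jaws, within the pads' length; the fingertips stand 8 mm ahead of it and the grasp point (between the pads) lies 11 mm behind it; z points along the fingers, y is the line along which they close (so a half turn about z gives the same grasp; the last joint's range is limited). The gripper opens to 85 mm and grips with 20 to 120 N. Pads are 22 mm wide; open, the fingers measure 114 mm over their backs; the gripper's body (76 mm by 85 mm) begins 54 mm behind the grasp point. The pads swing forward as they close: fully open they stand 13 mm farther back than shut.
Start: joints at [1.222, 0.521, -0.036, 1.599, 0.021, 1.021, -0.113], TCP at [0.172, -0.601, 0.239] pointing down, gripper open.
Joint ranges: [-2.91, 2.91], [-0.3, 2.13], [-1.5, 1.42], [0.17, 2.43], [-1.26, 4.41], [0.16, 1.93], [-2.52, 2.52]. Speed limits (rad/s): [1.89, 1.89, 2.39, 2.39, 3.01, 3.01, 3.01].

### API

Orientations are given as [roll, pitch, yaw] about the fixed x, y, z axes, in that order (R = Rz(yaw) Ry(pitch) Rx(roll)).
In Python, from workcell import status, grab_frame, camera_params, bot, search_frame, silhouettes gives the robot as it stands.
- The arm moves only by the shell command python3 -m creep 'ROWS' [FORCE]. ROWS is JSON, a list of rows, each a list of 5 numbers: the shift along the tool's x, y, z in units of 60 mm (1.0 is 60 mm), then the turn about the tool's z in units of 8 degrees (1.0 is 8 degrees), then the opening, from 0 (shut) to 1 (fully open). In form: [[x, y, z, twist, hand], ...]. A call has 1 to 5 rows; each row is the pose to reach, as a shift and turn from the pose commanded when the call began, along the tool's axes at that moment; what a row does not reach only later rows make up. A row lasts 1/8 s, in which the tool goes at most 62.5 mm and 10.7 degrees, less where a joint would pass 70% of its speed; a pose out of reach is approached as far as the arm can. A call with a gripper value outside its range is refused whole. The fingers move at their own pace and stop on an object; FORCE is the grip in N (left out, the last holds). Time passes only in rows, so rows that repeat a pose let the fingers close. It gives the time, the measured TCP pose, the force, the opening and the grip force at its end, in the units of the state.
- status.observe(): the state, without advancing time (a new reading comes with each control period).
- grab_frame(name): name is "scene" or "top" or "wrist"; returns the picture (480x640x3 uint8, blue, green, red); there is no depth.
- camera_params(name): a dict with "K" (3x3 intrinsics, pixels), "rvec" (rotation vector, rad) and "tvec" (3), from world to camera coordinates, as OpenCV has them; the wrist camera has in their place "tool_from_camera" (4x4, takes a point from camera to tool coordinates, whose origin is the TCP and whose axes are the flange's). Camera axes: x right, y down, z forward; pixel columns grow to the right and rows downward; lengths in m; the calibration is good to about 2 mm. The wrist camera is an equidistant fisheye: a pixel r from the principal point sees the ray r / f radians off the axis. A picture is of the moment at which its call begins: read the wrist's pose just before it. camera_params takes no time and is no camera call.
- bot.job_done(): hands the job in; it is judged then, once.
Trained networks look in the newest picture that a camera, given by its name, has taken for a name from the list of things; names that differ only in an ending like _2 or _b are one class to them, and where a whole thing is asked for, a point or a joint stands for the part that bears it (a point fixed in the world has none). Each returns a list of dicts, best first, with "p" (0 to 1); they miss things now and then, are a little off and sometimes report something else, mostly with a low value. They report only what shows in the picture. A call takes as long as a camera call. They do not tell look-alikes from the thing itself.
- search_frame(camera, name): "extent" ([left, top, right, bottom] as shares, 0 to 1, of the picture: columns of its width, rows of its height, round what is visible of it).
- silhouettes(camera, name): "mask" (480x640 bool, what is visible of it) and "extent" ([left, top, right, bottom] as shares, 0 to 1, of the picture: columns of its width, rows of its height, round what is visible of it).
The state is a dict: "clock": time; "qpos": joint angles; "qd": joint speeds; "joint_efforts": joint torques, N m; "position": TCP position; "tool_rot": TCP orientation; "force": force on the tool from outside, world axes, zero at the start; "moment": the same for the moment, N m; "grip_width": finger opening in m; "finger_force": force on a finger pad.
Only numpy, scipy, OpenCV 4.12 (cv2) and the standard library are available. Lean on these libraries where they do the work, as an engineer would, in place of code of your own. Each camera call takes 0.05 s, during which the arm holds its last target. There are 200 camera calls.

## Working session

There is one attempt and no reset: what is moved stays moved. The work goes in short steps, Python scripts to look and compute and a shell command to move; the robot and the scene stay as the last step left them, time stands still between calls to the robot, and variables do not carry over. Pictures are saved under pics/ and viewed, at most 10 in all, crops included, and the job is handed in when it is done.

```bash
mkdir -p pics; ls; python3 - <<'E'
from workcell import status, grab_frame, camera_params, search_frame
import cv2,numpy as np
print(status.observe())
for c in ("scene","top"):
    im=grab_frame(c); cv2.imwrite(f"pics/{c}0.png",im)
    p=camera_params(c); print(c,p)
    for n in ("pin_mid","swing_knob","bracket","swing_arm"):
        print(n,[(np.round(np.array(d["extent"])*[640,480,640,480]).tolist(),round(d["p"],2)) for d in search_frame(c,n)])
E
```

```text
pics
{'clock': 0.0, 'qpos': array([ 1.22179094,  0.52205091, -0.03637411,  1.59999895,  0.02121554,
        1.0210724 , -0.11281053]), 'qd': array([-0.0009957 , -0.00118951,  0.00049768,  0.0002445 , -0.00055494,
       -0.00069429, -0.0024685 ]), 'joint_efforts': array([ 3.01231159e-05, -9.27123284e+01,  1.97987683e+00, -3.69940138e+01,
        1.79324829e-02,  8.14127270e-03,  6.18002059e-05]), 'position': array([ 0.17190403, -0.60055991,  0.23870545]), 'tool_rot': array([-3.14045072e+00,  7.05043571e-05,  2.78833388e-01]), 'force': array([-0.68873343, -0.93089019,  0.00763138]), 'moment': array([ 0.01323914, -0.02333014,  0.04141193]), 'finger_force': 0.0, 'grip_width': 0.08530169093767072}
scene {'K': array([[616.68176817,   0.        , 325.73712054],
       [  0.        , 616.68176817, 240.7872672 ],
       [  0.        ,   0.        ,   1.        ]]), 'rvec': array([ 2.36936577,  0.89581873, -0.29661524]), 'tvec': array([-0.4600695 , -0.26746219,  1.42536287])}
pin_mid [([168.0, 274.0, 195.0, 317.0], 0.76), ([246.0, 299.0, 265.0, 338.0], 0.74), ([255.0, 219.0, 275.0, 249.0], 0.61), ([199.0, 180.0, 332.0, 321.0], 0.41), ([297.0, 341.0, 333.0, 398.0], 0.3)]
swing_knob [([207.0, 182.0, 300.0, 275.0], 0.62), ([366.0, 286.0, 415.0, 335.0], 0.2)]
bracket [([205.0, 181.0, 329.0, 319.0], 0.75)]
swing_arm [([202.0, 182.0, 300.0, 276.0], 0.63)]
top {'K': array([[512.09963642,   0.        , 323.56374722],
       [  0.        , 512.09963642, 235.81221612],
       [  0.        ,   0.        ,   1.        ]]), 'rvec': array([ 2.1254326 , -2.17935976,  0.10527684]), 'tvec': array([-0.01091331,  0.61509277,  0.74257294])}
pin_mid [([419.0, 220.0, 449.0, 243.0], 0.97), ([457.0, 306.0, 494.0, 330.0], 0.67), ([335.0, 290.0, 357.0, 314.0], 0.6), ([300.0, 221.0, 429.0, 424.0], 0.31)]
swing_knob [([302.0, 241.0, 369.0, 425.0], 0.79)]
bracket [([298.0, 220.0, 434.0, 421.0], 0.66)]
swing_arm [([299.0, 242.0, 368.0, 421.0], 0.67)]
```

View pics/top0.png

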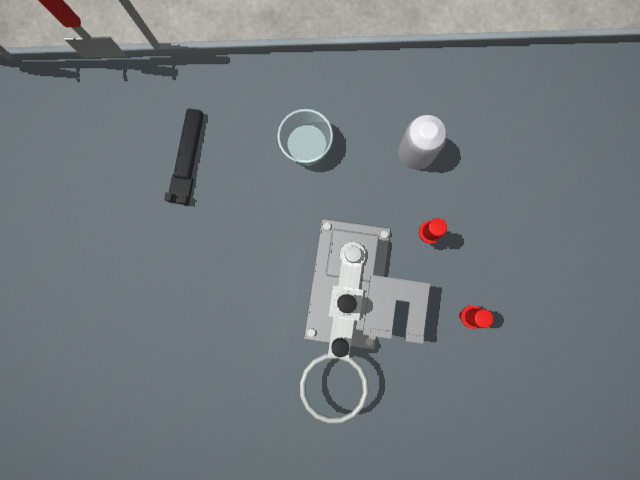

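View pics/scene0.png

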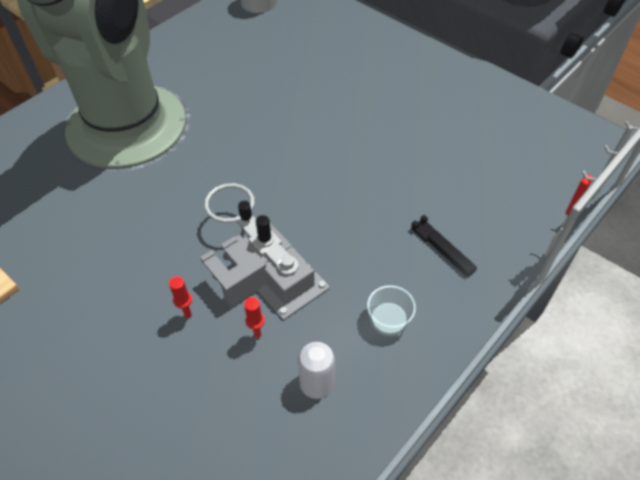

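Top view: black pin grip at (346,303), knob (340,347), pivot (353,253), slot (402,318) opening downward; the red look-alike pins are at (434,230) and (478,317). The scene view agrees, with the pin at (263,228) and the knob at (245,210).

```bash
cat > h.py <<'E'
import cv2,numpy as np
from workcell import *
def cam(c):
    p=camera_params(c); R=cv2.Rodrigues(p["rvec"])[0]; return p["K"],R,np.array(p["tvec"]).ravel()
def at_z(c,uv,z):
    K,R,t=cam(c); d=R.T@np.linalg.inv(K)@[uv[0],uv[1],1]; o=-R.T@t; return o+d*(z-o[2])/d[2]
def proj(c,X):
    K,R,t=cam(c); q=K@(R@np.asarray(X)+t); return q[:2]/q[2]
E
python3 - <<'E'
from h import *
from scipy.optimize import least_squares
for c,boxes in (("top",[(325,283,365,320),(325,330,360,362)]),("scene",[(250,210,278,246),(234,198,254,222)])):
    im=cv2.imread(f"pics/{c}0.png"); K,R,t=cam(c); print(c,"cam at",-R.T@t)
    for (a,b,e,f) in boxes:
        m=(im[b:f,a:e].max(2)<45).astype(np.uint8); n,l,s,ce=cv2.connectedComponentsWithStats(m)
        i=1+np.argmax(s[1:,4]); print(s[i][:4]+[a,b,0,0],s[i,4],ce[i]+[a,b])
for n,uv,z in(("pin",(346,303),.12),("knob",(340,347),.105),("pivot",(353,253),.085),("slot corner",(409,302),.07)): print(n,at_z("top",uv,z))
E
```

```text
top cam at [ 0.5240315  -0.03974445  0.80850735]
[355 306   1   2] 2 [355.  306.5]
[336 339  11   4] 13 [341.38461538 339.76923077]
scene cam at [ 1.04812921 -0.488576    0.9887254 ]
[258 217  12  25] 213 [263.00938967 230.10798122]
[240 203  11  17] 133 [244.4887218  211.54887218]
pin [ 0.51386056 -0.05551895  0.12      ]
knob [ 0.45502536 -0.04607706  0.105     ]
pivot [ 0.58326283 -0.06825201  0.085     ]
slot corner [ 0.51241752 -0.14644933  0.07      ]
```

```bash
python3 - <<'E'
from h import *
from scipy.optimize import least_squares
obs=[((.07,0,.085),(353,253)),((0,0,.124),(346,303)),((-.06,0,.112),(340,347)),((.045,-.115,.07),(430,284)),((-.04,-.115,.07),(423,342))]
def W(p,b):
    c,s=np.cos(p[2]),np.sin(p[2]); return np.array([p[0]+c*b[0]-s*b[1],p[1]+s*b[0]+c*b[1],b[2]])
f=lambda p:np.concatenate([proj("top",W(p,b))-uv for b,uv in obs])
r=least_squares(f,[.514,-.055,-.17]); p=r.x; print(p,np.degrees(p[2]),np.round(r.fun,1))
print("seat",W(p,(-.002,-.08,.07)))
im=cv2.resize(cv2.imread("pics/top0.png")[215:375,290:450],None,fx=3.6,fy=3.6,interpolation=cv2.INTER_CUBIC)
def poly(bs,col,c="top"):
    pts=np.array([(proj(c,W(p,b))-[290,215]+.5)*3.6 for b in bs]); cv2.polylines(im,[np.int32(pts)],True,col,1)
poly([(-.04,-.115,.07),(.045,-.115,.07),(.045,-.03,.07),(-.04,-.03,.07)],(0,255,0))
poly([(-.04,-.09,.07),(.015,-.09,.07),(.015,-.07,.07),(-.04,-.07,.07)],(0,255,255))
t=np.linspace(0,6.28,30)
for x,y,R,z in((0,0,.013,.13),(-.06,0,.012,.116),(.07,0,.012,.085),(0,0,.017,.076)): poly([(x+R*np.cos(a),y+R*np.sin(a),z) for a in t],(255,0,255))
cv2.imwrite("pics/fit.png",im)
E
```

```text
[ 0.51422448 -0.05633582 -0.17361589] -9.94745770454061 [ 0.1  0.1  0.7 -0.2 -0.   0.4 -0.1 -1.  -0.7  0.7]
seat [ 0.49843495 -0.13478766  0.07      ]
```

View pics/fit.png

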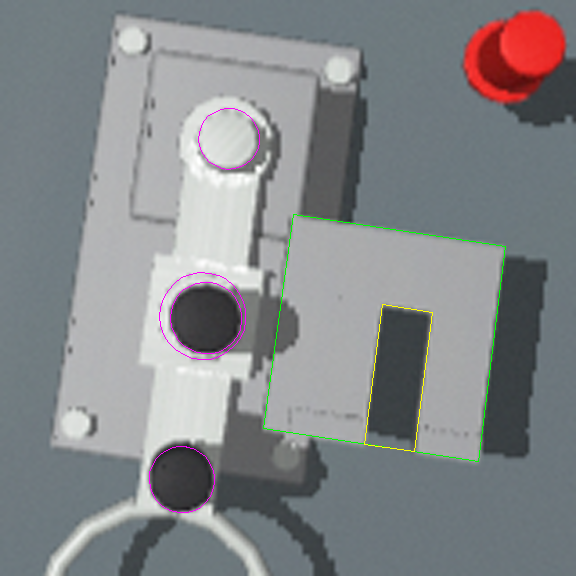

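```bash
cat >> h.py <<'E'
from scipy.spatial.transform import Rotation as Ro
P=np.array([0.51422,-0.05634,-0.17362])
def W(b,p=P):
    c,s=np.cos(p[2]),np.sin(p[2]); return np.array([p[0]+c*b[0]-s*b[1],p[1]+s*b[0]+c*b[1],b[2]])
def go(b,yaw=None):
    "rows needed to bring TCP to bracket-frame point b, tool x at bracket yaw"
    o=status.observe(); R=Ro.from_euler("xyz",o["tool_rot"]).as_matrix()
    d=R.T@(W(b)-o["position"])/.06; y=P[2] if yaw is None else yaw
    print("rows",np.round(d,3),"twist",round(np.degrees(o["tool_rot"][2]-y)/8,3),"| t",round(o["clock"],2),"w",round(o["grip_width"],4),"f",np.round(o["force"],1))
E
python3 - <<'E'
from h import *
print(proj("scene",W((0,0,.103))),proj("scene",W((-.06,0,.098))))
go((0,0,.22))
E
```

```text
[263.68438712 229.36209995] [245.2906329  210.98606374]
rows [ 7.981 -7.155  0.322] twist 3.24 | t 0.5 w 0.0858 f [0.1 0.5 0.1]
```

```bash
python3 -m creep '[[7.98,-7.15,0.3,3.24,0.7],[7.98,-7.15,0.3,3.24,0.7],[7.98,-7.15,0.3,3.24,0.7],[7.98,-7.15,0.3,3.24,0.7],[7.98,-7.15,0.3,3.24,0.7]]' 40; python3 -c "from h import *
go((0,0,.22))"
```

```text
clock: 1.12
position: [0.3384, -0.336, 0.2308]
tool_rot: [3.141, -0.001, -0.174]
force: [0.9, -0.5, -0.5]
grip_width: 0.0598
finger_force: 0.0
rows [ 2.08  -5.098  0.18 ] twist 0.0 | t 1.12 w 0.0598 f [ 0.9 -0.5 -0.5]
```

```bash
python3 -m creep '[[2.08,-5.1,0.18,0,0.7],[2.08,-5.1,0.18,0,0.7],[2.08,-5.1,0.18,0,0.7],[2.08,-5.1,0.18,0,0.7],[2.08,-5.1,0.18,0,0.7]]'; python3 -m creep '[[0,0,0,0,0.7],[0,0,0,0,0.7],[0,0,0,0,0.7]]'; python3 -c "from h import *
go((0,0,.095))
cv2.imwrite('pics/w1.png',grab_frame('wrist'));print(camera_params('wrist'))"
```

```text
clock: 1.75
position: [0.5046, -0.0715, 0.2206]
tool_rot: [3.142, -0.001, -0.174]
force: [0.5, -1.7, -0.9]
grip_width: 0.0599
finger_force: 0.0
clock: 2.12
position: [0.5032, -0.0745, 0.2205]
tool_rot: [3.141, -0.0, -0.175]
force: [-0.1, -0.3, -0.1]
grip_width: 0.0598
finger_force: 0.0
rows [ 0.127 -0.331  2.092] twist -0.013 | t 2.12 w 0.0598 f [-0.1 -0.3 -0.1]
{'K': array([[371.64829954,   0.        , 313.20666063],
       [  0.        , 371.64829954, 238.45551736],
       [  0.        ,   0.        ,   1.        ]]), 'tool_from_camera': array([[ 9.63819429e-04, -9.63965025e-01, -2.66027256e-01,
         6.75898046e-02],
       [ 9.99999480e-01,  8.40268873e-04,  5.78245722e-04,
        -1.99634336e-04],
       [-3.33874230e-04, -2.66027675e-01,  9.63965334e-01,
        -1.35126367e-01],
       [ 0.00000000e+00,  0.00000000e+00,  0.00000000e+00,
         1.00000000e+00]])}
```

View pics/w1.png

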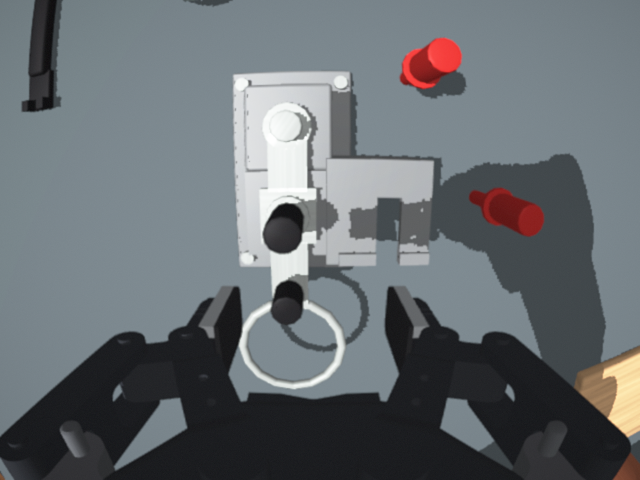

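The wrist view shows the pin grip near (284,228), the knob at (287,302) and the slot at (388,232), with the lips at its mouth. I'll check the bracket pose against these points.

```bash
cat >> h.py <<'E'
def wproj(X,o):
    p=camera_params("wrist"); R=Ro.from_euler("xyz",o["tool_rot"]).as_matrix(); T=np.array(p["tool_from_camera"])
    q=R.T@(np.asarray(X)-o["position"]); q=T[:3,:3].T@(q-T[:3,3]); r=np.hypot(*q[:2]); a=np.arctan2(r,q[2])
    K=p["K"]; return np.round([K[0,2]+K[0,0]*a*q[0]/r,K[1,2]+K[1,1]*a*q[1]/r],1)
E
python3 - <<'E'
from h import *
o=status.observe()
for n,b in dict(pintop=(0,0,.13),knobtop=(-.06,0,.116),pivot=(.07,0,.085),c1=(.045,-.115,.07),rootL=(.015,-.07,.07),rootR=(.015,-.09,.07),lipL=(-.04,-.07,.074),lipR=(-.04,-.09,.074)).items(): print(n,wproj(W(b),o))
E
```

```text
pintop [281.9 234.9]
knobtop [285.8 310.7]
pivot [285.7 124.8]
c1 [433.5 160.5]
rootL [377.3 196.7]
rootR [401.9 197.1]
lipL [375.2 264.8]
lipR [399.1 264.5]
```

```bash
python3 -m creep '[[0.12,-0.33,0,0,0.7],[0.12,-0.33,0.5,0,0.7],[0.12,-0.33,0.5,0,0.7],[0.12,-0.33,0.5,0,0.7]]'; python3 -c "from h import *
go((0,0,.095))"
```

```text
clock: 2.68
position: [0.5143, -0.0557, 0.1912]
tool_rot: [3.142, -0.0, -0.175]
force: [0.1, -0.4, -0.4]
grip_width: 0.0596
finger_force: 0.0
rows [0.    0.011 1.604] twist -0.007 | t 2.67 w 0.0596 f [ 0.1 -0.4 -0.4]
```

```bash
python3 -m creep '[[0,0.01,0.6,0,0.7],[0,0.01,1.1,0,0.7],[0,0.01,1.6,0,0.7],[0,0.01,1.6,0,0.7],[0,0.01,1.6,0,0.7]]' && python3 -m creep '[[0,0,0,0,0.2],[0,0,0,0,0.2],[0,0,0,0,0.2],[0,0,0,0,0.2],[0,0,0,0,0.2]]' 60; python3 -c "from h import *
go((0,0,.095))"
```

```text
clock: 3.3
position: [0.5148, -0.0559, 0.0959]
tool_rot: [-3.141, -0.002, -0.174]
force: [-1.0, -0.3, 1.0]
grip_width: 0.0598
finger_force: 0.0
clock: 3.92
position: [0.5146, -0.0557, 0.0954]
tool_rot: [-3.141, -0.001, -0.174]
force: [-3.2, -0.5, 11.9]
grip_width: 0.0246
finger_force: 58.0
rows [-0.004  0.011  0.007] twist -0.002 | t 3.92 w 0.0246 f [-3.2 -0.5 11.9]
```

```bash
python3 -m creep '[[0,0,-0.25,0,0.2],[0,0,-0.5,0,0.2],[0,0,-0.8,0,0.2],[0,0,-1.1,0,0.2],[0,0,-1.3,0,0.2]]' && python3 -m creep '[[0,0,0,0,0.2],[0,0,0,0,0.2],[0,0,0,0,0.2]]'; python3 -c "from h import *
o=status.observe()
go((-.002,-.08,.18))
im=grab_frame('wrist');cv2.imwrite('pics/w2.png',im);cv2.imwrite('pics/s2.png',cv2.resize(grab_frame('scene')[150:330,180:350],None,fx=3,fy=3))
dz=o['position'][2]-.0954
print(proj('scene',W((0,0,.13+dz))),proj('scene',W((0,0,.015+dz))))"
```

```text
clock: 4.55
position: [0.5144, -0.0557, 0.1741]
tool_rot: [-3.141, -0.001, -0.174]
force: [-0.5, -0.1, -1.9]
grip_width: 0.0247
finger_force: 58.8
clock: 4.92
position: [0.5138, -0.0556, 0.1718]
tool_rot: [3.142, 0.001, -0.174]
force: [-0.0, -0.2, -2.0]
grip_width: 0.0247
finger_force: 58.8
rows [-0.024  1.344 -0.136] twist 0.001 | t 4.92 w 0.0247 f [-0.  -0.2 -2. ]
[258.550919   191.80124472] [264.21078513 233.21367928]
```

View pics/s2.png

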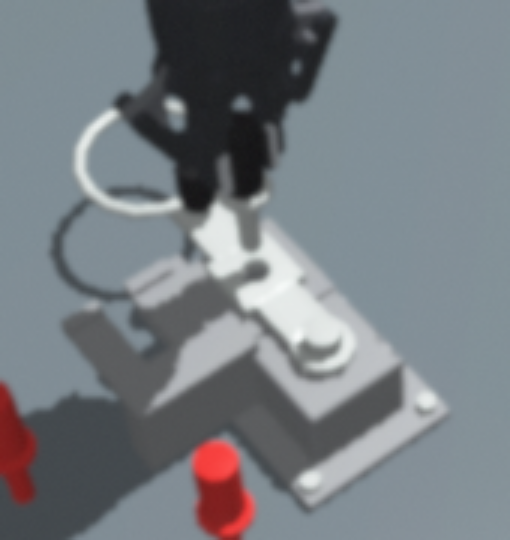

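The pin is out: its tip is at about (264,232), predicted (264,233). Now over the notch.

```bash
python3 -m creep '[[-0.02,0.5,0,0,0.2],[-0.02,1.0,0,0,0.2],[-0.02,1.34,0,0,0.2],[-0.02,1.34,0,0,0.2],[-0.02,1.34,0,0,0.2]]' && python3 -m creep '[[0,0,0,0,0.2],[0,0,0,0,0.2],[0,0,0,0,0.2]]'; python3 -c "from h import *
o=status.observe()
go((-.002,-.08,.0964))
im=grab_frame('wrist');cv2.imwrite('pics/w3.png',cv2.resize(im[120:400,200:480],None,fx=2,fy=2))
cv2.imwrite('pics/s3.png',cv2.resize(grab_frame('scene')[190:290,180:320],None,fx=5,fy=5))
z=o['position'][2]-.0954
print('bottom scene',(proj('scene',W((-.002,-.08,.015+z)))-[180,190])*5,'slot scene',[(proj('scene',W(b))-[180,190])*5 for b in((.015,-.07,.07),(.015,-.09,.07),(-.04,-.09,.07),(-.04,-.07,.07))])
print('wrist bottom',(wproj(W((-.002,-.08,.015+z)),o)-[200,120])*2)
"
```

```text
clock: 5.65
position: [0.4991, -0.134, 0.1723]
tool_rot: [-3.141, 0.0, -0.173]
force: [0.1, -0.2, -0.8]
grip_width: 0.0247
finger_force: 59.0
clock: 6.02
position: [0.4991, -0.1343, 0.1724]
tool_rot: [-3.142, -0.0, -0.173]
force: [-0.0, 0.5, -0.3]
grip_width: 0.0251
finger_force: 59.0
rows [-0.009  0.009  1.267] twist 0.003 | t 6.03 w 0.0251 f [-0.   0.5 -0.3]
bottom scene [233.38573353 323.94109894] slot scene [array([290.76469154, 375.07632735]), array([244.07892071, 404.06793817]), array([161.19460925, 306.0461924 ]), array([207.36812222, 278.34365436])]
wrist bottom [228.4 264.4]
```

View pics/s3.png

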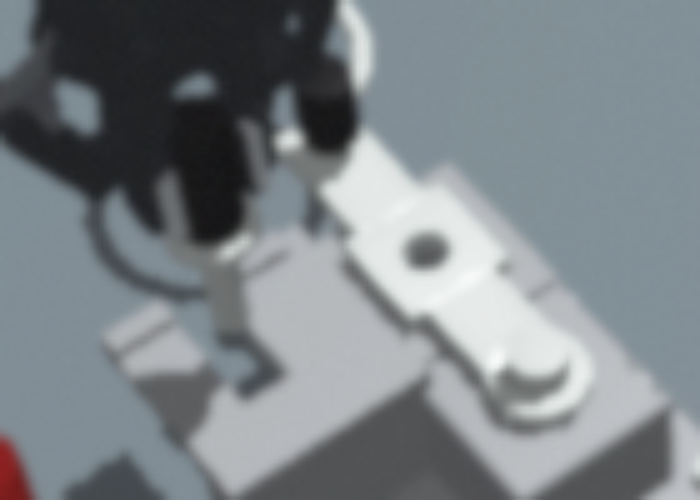

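View pics/w3.png

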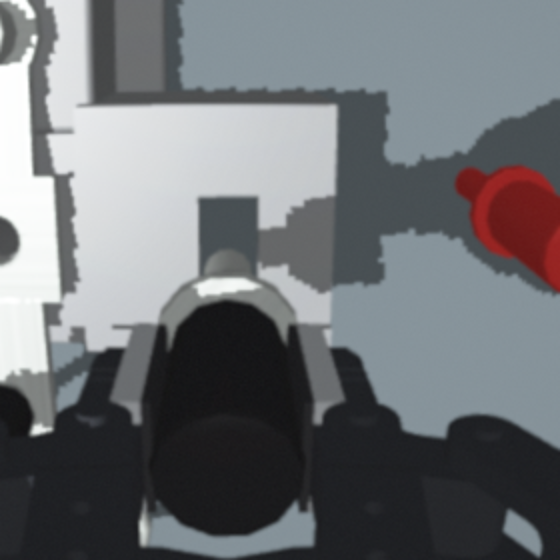

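Wrist view: slot columns 199–258 with the shank centred at 228, so it is aligned. Scene view: the tip sits over the slot, clear of the lips. Lowering.

```bash
python3 -m creep '[[0,0,0.3,0,0.2],[0,0,0.6,0,0.2],[0,0,0.9,0,0.2],[0,0,1.1,0,0.2],[0,0,1.24,0,0.2]]' && python3 -m creep '[[0,0,0.03,0,0.2],[0,0,0.03,0,0.2],[0,0,0.03,0,0.2]]'; python3 -c "from h import *
go((-.002,-.08,.0964))"
```

```text
clock: 6.75
position: [0.499, -0.1346, 0.0976]
tool_rot: [-3.142, 0.0, -0.174]
force: [0.3, 0.4, -1.9]
grip_width: 0.0247
finger_force: 59.0
clock: 7.12
position: [0.4992, -0.1347, 0.0966]
tool_rot: [3.142, -0.001, -0.174]
force: [-0.7, -0.3, -1.2]
grip_width: 0.0248
finger_force: 59.0
rows [-0.013  0.004  0.004] twist 0.0 | t 7.12 w 0.0248 f [-0.7 -0.3 -1.2]
```

```bash
python3 -m creep '[[0,0,0.02,0,0.2],[0,0,0.03,0,0.2],[0,0,0.03,0,0.2],[0,0,0.03,0,0.2]]' && python3 -m creep '[[0,0,0,0,0.6],[0,0,0,0,0.6],[0,0,0,0,0.6],[0,0,0,0,0.6]]' && python3 -m creep '[[0,0,-0.3,0,0.6],[0,0,-0.7,0,0.6],[0,0,-1.2,0,0.6],[0,0,-1.6,0,0.6],[0,0,-1.6,0,0.6]]'; python3 -c "from h import *
go((-.06,0,.18))
cv2.imwrite('pics/s4.png',cv2.resize(grab_frame('scene')[170:290,180:320],None,fx=5,fy=5))
cv2.imwrite('pics/t4.png',cv2.resize(grab_frame('top')[200:440,280:500],None,fx=2.5,fy=2.5))
print((proj('scene',W((-.002,-.08,.13)))-[180,170])*5,(proj('scene',W((-.002,-.08,.073)))-[180,170])*5)
"
```

```text
clock: 7.62
position: [0.4994, -0.1348, 0.0954]
tool_rot: [3.141, -0.001, -0.174]
force: [-5.0, 0.5, 18.6]
grip_width: 0.0248
finger_force: 61.3
clock: 8.12
position: [0.499, -0.1346, 0.0944]
tool_rot: [-3.142, 0.0, -0.174]
force: [1.0, 0.4, -0.4]
grip_width: 0.0517
finger_force: 0.0
clock: 8.75
position: [0.4997, -0.1348, 0.1919]
tool_rot: [3.142, -0.003, -0.174]
force: [0.1, 0.3, -0.5]
grip_width: 0.051
finger_force: 0.0
rows [-0.989 -1.33   0.195] twist -0.001 | t 8.75 w 0.051 f [ 0.1  0.3 -0.5]
[218.93202031 360.75346489] [240.31698971 454.2426327 ]
```

View pics/s4.png

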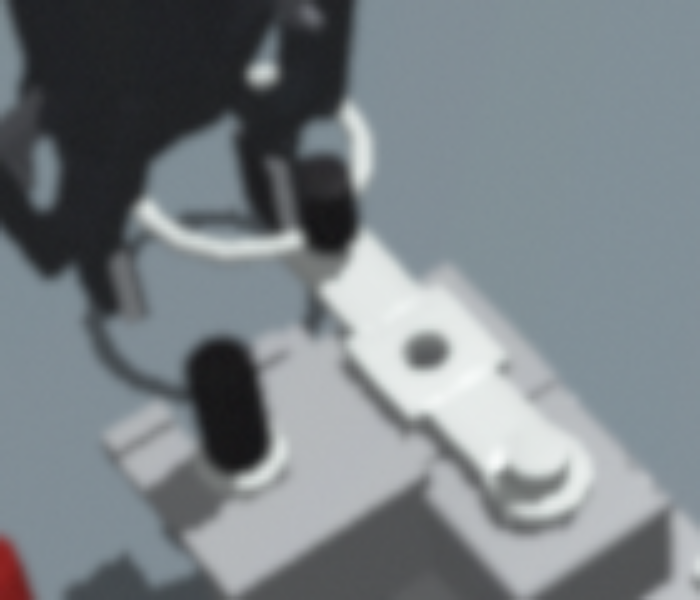

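The pin is seated upright in the notch, grip top around (220,355) where predicted. Next, over the knob.

```bash
python3 -m creep '[[-0.5,-0.67,0.1,0,0.6],[-0.99,-1.33,0.2,0,0.6],[-0.99,-1.33,0.2,0,0.6],[-0.99,-1.33,0.2,0,0.6]]' && python3 -m creep '[[0,0,0,0,0.6],[0,0,0,0,0.6]]';python3 -c "from h import *
go((-.06,0,.098)); print(status.observe()['qpos'])
for a in np.radians([10,20,30,40,50,60,69,72]): print(round(np.degrees(a)),np.round([(1-np.cos(a))*130/60,-130/60*np.sin(a),np.degrees(a)/8],2))"
```

```text
clock: 9.35
position: [0.4543, -0.0461, 0.178]
tool_rot: [3.141, 0.001, -0.173]
force: [-1.0, 0.2, 0.1]
grip_width: 0.051
finger_force: 0.0
clock: 9.6
position: [0.4544, -0.0464, 0.1783]
tool_rot: [3.142, 0.0, -0.175]
force: [0.5, -0.2, 0.1]
grip_width: 0.0513
finger_force: 0.0
rows [ 0.011 -0.009  1.338] twist -0.008 | t 9.6 w 0.0513 f [ 0.5 -0.2  0.1]
[ 0.10443903  0.35017453 -0.16400282  2.08247005  0.08556773  0.71528197
 -1.85999457]
10 [ 0.03 -0.38  1.25]
20 [ 0.13 -0.74  2.5 ]
30 [ 0.29 -1.08  3.75]
40 [ 0.51 -1.39  5.  ]
50 [ 0.77 -1.66  6.25]
60 [ 1.08 -1.88  7.5 ]
69 [ 1.39 -2.02  8.62]
72 [ 1.5  -2.06  9.  ]
```

Joint 7 is near its limit for the clockwise follow, so I'll flip the hand half a turn above the knob.

```bash
python3 -m creep '[[0,0,0,-1.3,0.6],[0,0,0,-2.6,0.6],[0,0,0,-3.9,0.6],[0,0,0,-5.2,0.6],[0,0,0,-6.5,0.6]]' && python3 -m creep '[[0,0,0,-1.3,0.6],[0,0,0,-2.6,0.6],[0,0,0,-3.9,0.6],[0,0,0,-5.2,0.6],[0,0,0,-6.5,0.6]]' && python3 -m creep '[[0,0,0,-1.3,0.6],[0,0,0,-2.6,0.6],[0,0,0,-3.9,0.6],[0,0,0,-5.2,0.6],[0,0,0,-6.5,0.6]]' && python3 -m creep '[[0,0,0,-1.3,0.6],[0,0,0,-2.6,0.6],[0,0,0,-3,0.6],[0,0,0,-3,0.6],[0,0,0,-3,0.6]]'; python3 -c "from h import *
go((-.06,0,.098),P[2]+np.pi); print(status.observe()['qpos'])"
```

```text
clock: 10.22
position: [0.4544, -0.0462, 0.1784]
tool_rot: [-3.142, -0.0, 0.739]
force: [-1.4, 0.5, -0.9]
grip_width: 0.0511
finger_force: 0.0
clock: 10.85
position: [0.4544, -0.0462, 0.1784]
tool_rot: [3.142, -0.0, 1.647]
force: [-0.5, 0.5, 1.2]
grip_width: 0.0515
finger_force: 0.0
clock: 11.48
position: [0.4544, -0.0463, 0.1784]
tool_rot: [3.141, 0.0, 2.554]
force: [0.6, 0.5, 0.8]
grip_width: 0.0512
finger_force: 0.0
clock: 12.1
position: [0.4543, -0.046, 0.1784]
tool_rot: [-3.142, -0.0, 2.966]
force: [0.0, -1.1, -0.2]
grip_width: 0.0511
finger_force: 0.0
rows [-0.014  0.003  1.339] twist -0.014 | t 12.1 w 0.0511 f [ 0.  -1.1 -0.2]
[ 0.68220521  0.47844141 -0.91531789  2.05601545  0.5087579   0.847015
  0.86654383]
```

```bash
python3 -m creep '[[-0.01,0,0.5,0,0.6],[-0.01,0,1.0,0,0.6],[-0.01,0,1.3,0,0.6],[-0.01,0,1.3,0,0.6]]' && python3 -m creep '[[0,0,0,0,0.42],[0,0,0,0,0.42],[0,0,0,0,0.42]]' 20 && python3 -m creep '[[0,0.19,0,0.6,0.42],[-0.03,0.38,0,1.25,0.42],[-0.08,0.56,0,1.88,0.42],[-0.13,0.74,0,2.5,0.42],[-0.21,0.92,0,3.1,0.42]]'; python3 -c "from h import *
o=status.observe();print(o['qpos'])
for th in (30,40,50,60,69,74):
  a=np.radians(th); print(th); go((.07-.13*np.cos(a),.13*np.sin(a),.098),P[2]+np.pi-a)"
```

```text
clock: 12.6
position: [0.4544, -0.0457, 0.0997]
tool_rot: [-3.142, -0.002, 2.968]
force: [-0.2, -0.1, 0.4]
grip_width: 0.0514
finger_force: 0.0
clock: 12.98
position: [0.4551, -0.046, 0.1009]
tool_rot: [-3.142, 0.001, 2.968]
force: [0.2, -0.7, 0.4]
grip_width: 0.0361
finger_force: 0.0
clock: 13.6
position: [0.4767, 0.0064, 0.1006]
tool_rot: [-3.141, 0.0, 2.532]
force: [-2.0, -0.8, 1.4]
grip_width: 0.0358
finger_force: 0.8
[ 0.38096576  0.59068739 -0.68566956  2.07039081  0.59388619  0.68255047
  0.26262199]
30
rows [-0.01   0.183  0.043] twist 0.628 | t 13.6 w 0.0358 f [-2.  -0.8  1.4]
40
rows [-0.076  0.555  0.043] twist 1.878 | t 13.6 w 0.0358 f [-2.  -0.8  1.4]
50
rows [-0.205  0.91   0.043] twist 3.128 | t 13.6 w 0.0358 f [-2.  -0.8  1.4]
60
rows [-0.394  1.237  0.043] twist 4.378 | t 13.6 w 0.0358 f [-2.  -0.8  1.4]
69
rows [-0.61   1.499  0.042] twist 5.503 | t 13.6 w 0.0358 f [-2.  -0.8  1.4]
74
rows [-0.748  1.629  0.042] twist 6.128 | t 13.6 w 0.0358 f [-2.  -0.8  1.4]
```

```bash
python3 -m creep '[[-0.01,0.18,0,0.63,0.42],[-0.04,0.37,0,1.25,0.42],[-0.08,0.56,0,1.88,0.42],[-0.14,0.73,0,2.5,0.42],[-0.2,0.91,0,3.1,0.42]]' && python3 -m creep '[[-0.01,0.18,0,0.63,0.42],[-0.03,0.36,0,1.25,0.42],[-0.06,0.5,0,1.7,0.42],[-0.1,0.65,0,2.3,0.42],[-0.1,0.65,0,2.3,0.42]]'; python3 -c "from h import *
o=status.observe();print(o['qpos'])
for th in (67,69,71,74):
  a=np.radians(th); print(th); go((.07-.13*np.cos(a),.13*np.sin(a),.098),P[2]+np.pi-a)"
```

```text
clock: 14.22
position: [0.518, 0.0443, 0.1006]
tool_rot: [-3.141, 0.0, 2.099]
force: [-1.7, -1.7, 0.0]
grip_width: 0.036
finger_force: 0.6
clock: 14.85
position: [0.5548, 0.0592, 0.1006]
tool_rot: [3.141, -0.0, 1.782]
force: [0.2, -0.1, -0.8]
grip_width: 0.0354
finger_force: 0.0
[ 0.13518607  0.64418147 -0.48687227  1.87133145  0.43397135  0.73167229
 -0.3863343 ]
67
rows [-0.012 -0.019  0.043] twist -0.122 | t 14.85 w 0.0354 f [ 0.2 -0.1 -0.8]
69
rows [-0.012  0.056  0.043] twist 0.128 | t 14.85 w 0.0354 f [ 0.2 -0.1 -0.8]
71
rows [-0.015  0.132  0.043] twist 0.378 | t 14.85 w 0.0354 f [ 0.2 -0.1 -0.8]
74
rows [-0.024  0.245  0.043] twist 0.753 | t 14.85 w 0.0354 f [ 0.2 -0.1 -0.8]
```

```bash
python3 -m creep '[[0,0.05,0,0,0.42],[0,0.09,0,0,0.42],[0,0.09,0,0,0.42]]' && python3 -m creep '[[0,-0.08,0,0,0.55],[0,-0.08,0,0,0.55],[0,-0.08,0,0,0.55]]' && python3 -m creep '[[0,0,-0.5,0,0.55],[0,0,-1.2,0,0.55],[0,0,-2,0,0.55],[0,0,-2.4,0,0.55],[0,0,-2.4,0,0.55]]'; python3 - <<'E'
from h import *
print(status.observe()['force'])
cv2.imwrite('pics/s5.png',cv2.resize(grab_frame('scene')[170:350,180:400],None,fx=3,fy=3))
cv2.imwrite('pics/t5.png',grab_frame('top'))
for th in (1.08,1.14,1.2):
    X=W((.07-.13*np.cos(th),.13*np.sin(th),.098)); print(th,proj('top',X),(proj('scene',X)-[180,170])*3)
print('pin',(proj('scene',W((-.002,-.08,.103)))-[180,170])*3)
E
```

```text
clock: 15.22
position: [0.5598, 0.06, 0.1004]
tool_rot: [3.141, -0.0, 1.782]
force: [-0.6, -0.2, 0.5]
grip_width: 0.0359
finger_force: 0.0
clock: 15.6
position: [0.5551, 0.059, 0.1005]
tool_rot: [3.141, 0.0, 1.781]
force: [-0.5, -1.4, 0.2]
grip_width: 0.047
finger_force: 0.0
clock: 16.23
position: [0.5558, 0.0592, 0.2461]
tool_rot: [3.138, 0.001, 1.781]
force: [0.2, -1.3, 0.1]
grip_width: 0.0467
finger_force: 0.0
[ 0.20162631 -1.25091363  0.07961781]
1.08 [265.16184776 283.73817705] [409.81815138 100.58307949]
1.14 [263.5159738  278.36400259] [421.08949635 104.63180927]
1.2 [262.19843167 272.9096782 ] [432.06066129 109.21254822]
pin [137.57222053 243.61363193]
```

View pics/s5.png

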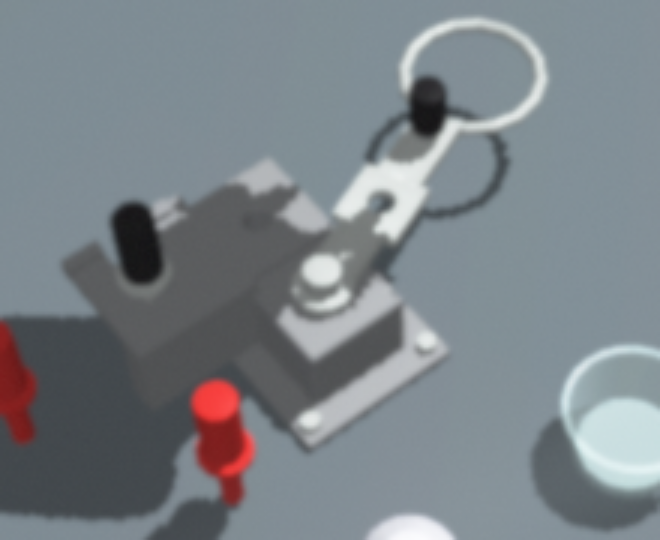

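The knob centre is at about (428,106), which is roughly 1.18 rad. The pin stands at (137,243), right at the seat. The gripper is clear, so I'm handing in.

```bash
python3 -c "from workcell import bot; print(bot.job_done())"
```

```text
the job is handed in; nothing more can be done
None
```

I handed the job in at about 16 s of the 58 s allowed. By the last camera check, the pin stands upright in the side notch, the arm is swung out to about 1.18 rad, and the gripper is clear; the hand-in gave no verdict.

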